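# Stand the sample bottle in the chiller

## Robot

A 6-joint arm with a two-finger parallel gripper is mounted at the origin on the work surface. World frame = base frame: x ahead of the robot, y to its left, z up, the work surface at z = 0. Lengths are in m, angles in rad, forces in N, time in s.
With the tool pointing down it reaches from about 0.375 to 0.9 m from the base axis. Payload 3.1 kg.
Tool frame: the origin (TCP) lies at the very end of the fingers, on their centre line; the grasp point (between the pads) lies 19 mm behind it (manip.pinch_z is the distance from the TCP to the grasp point, in m); z points along the fingers, y is the direction in which the jaws open and shut (so a half turn about z gives the same grasp; the last joint's range is limited). The gripper opens to 85 mm and grips with 20 to 120 N. Pads are 22 mm wide; open, the fingers measure 114 mm over their backs; the gripper's body (76 mm by 85 mm) begins 54 mm behind the grasp point. The pads swing forward as they close: fully open they stand 13 mm farther back than shut.
Start: joints at [1.054, 0.527, 1.433, -0, 1.181, -0.178], TCP at [0.207, 0.59, 0.205] pointing down, gripper open.
Joint ranges: [-3.08, 3.08], [-0.75, 2.2], [0.22, 2.44], [-1.43, 4.57], [0, 2.65], [-2.85, 2.85]. Speed limits (rad/s): [2.79, 2.79, 3.14, 3.14, 3.14, 3.14].

## Interface

Orientations are given as a unit quaternion [x, y, z, w].
In Python, from station import manip gives the robot as it stands.
- The arm moves only by the tool drive_tool, never from a script. Its argument "increments" is a list of rows, each a list of 7 numbers: the closure in counts, from 0 (fully open) to 255 (shut), then the shift along the tool's x, y, z in cm, then the turn, a rotation vector about the tool's x, y, z in rad. A call has 1 to 20 rows; each row is the pose to reach, as a shift and turn from the pose commanded when the call began, along the tool's axes at that moment; what a row does not reach only later rows make up. A row lasts 1/10 s, in which the tool goes at most 50 mm and 8.59 degrees, less where a joint would pass 70% of its speed; a pose out of reach is approached as far as the arm can. A call with a gripper value outside its range is refused whole. The fingers move at their own pace and stop on an object; "force" is the grip in N (left out, the last holds). Time passes only in rows, so rows that repeat a pose let the fingers close. It gives the time, the measured TCP pose, the force and the opening at its end, in the units of the state.
- manip.sense(): the state, without advancing time (a new reading comes with each control period).
- manip.snapshot(name): name is "side" or "top"; returns the picture (384x512x3 uint8, red, green, blue); there is no depth.
- manip.camera_model(name): a dict with "mtx" (3x3 intrinsics, pixels), "k1" (the pictures are not rectified: a ray, as slopes to the right and down, at radius r is drawn at 1 + k1 r^2 times it, then the intrinsics apply), "cam_to_world" (4x4, takes a point from camera to world coordinates). Camera axes: x right, y down, z forward; pixel columns grow to the right and rows downward; lengths in m; the calibration is good to about 2 mm. A picture is of the moment at which its call begins. camera_model takes no time and is no camera call.
- manip.sign_off(): hands the job in, once; it reports no verdict.
The state is a dict: "t": time; "q": joint angles; "qd": joint speeds; "tau": joint torques, N m; "tcp_pos": TCP position; "tool_rot": TCP orientation; "force": force on the tool from outside, world axes, zero at the start; "ft_torque": the same for the moment, N m; "finger_gap": opening from 0.0 (shut) to 1.0 (fully open).
Only numpy, scipy, OpenCV 4.12 (cv2) and the standard library are available. Lean on these libraries where they do the work, as an engineer would, in place of code of your own. Each camera call takes 0.05 s, during which the arm holds its last target. There are 200 camera calls.

## Task

Take the tall slim sample bottle and push it straight down through the sprung dust flap of the chiller until it stands upright on the floor of the well, the flap leaning against it, then let go. Set it down fully home; do not let it drop.

Things in the scene. Friction and masses are not known exactly. Their poses are not given: they have to be found in the camera images.
- bottle_mid (a point): Tall slim bottle: white plastic, blue screw cap, a plain cylinder 40 mm wide, 136 mm tall, 140 to 240 g, loose, upright on the table. Not the short bottle (40 wide, 80 tall) or squat jar (62 wide, 76 tall); the three swap places. This point: its centre, 68 mm above its underside; z up its axis. Home, only its top 58 mm stand above the chiller: grip it there to keep the fingers out of the well.
- well (a point): Centre of the well's mouth in the chiller's flat top, 90 mm above the table. Chiller: white box, 200 x 170 mm, fixed. Mouth 72 x 72 mm, shut by an aluminium flap; well equally wide, upright walls, flat floor 78 mm below this point. x: towards the flap's hinge side (away from the dark panel on the chiller's front); y: along the hinge; z: up. The open flap hangs at +x, taking 4 mm of the width.
- flap (a joint): Flap angle, rad: 0 shut (level, 1.5 mm below the chiller's top), growing as its free edge swings down into the well, 1.5 at most. A light spring (0.04 to 0.055 N m) always shuts it; the bottle opens it with 2 to 4 N from above. 68 mm from hinge to free edge, 66 mm wide, 3 mm thick. It leans at 1.1 to 1.5 against the bottle when that is home.
Not all that is in view belongs to the job. What is shaped like the part that bears bottle_mid but green or yellow is not meant.

How it is judged:
On the way:
1. the gripper, holding the bottle, pushes the flap open with it (value of joint flap above 0.4 rad and contact force between the fingers and bottle above 1 N and horizontal distance between bottle_mid and well below 0.04 m), for 0.1 s.
At the end, for the whole second after the job is handed in: The tall bottle stands at rest on the floor of the well (centre at least 5 mm below the chiller's top face; 10 mm when fully home), within 30 mm of the well's axis, within 10 degrees of upright, let go, and holds the flap open by at least 0.9 rad (z of bottle_mid in the frame of well below -0.005 m and horizontal distance between bottle_mid and well below 0.03 m and angle between bottle_mid's own z axis and vertical below 0.17 rad and value of joint flap above 0.9 rad and linear speed of bottle below 0.02 m/s); the robot touches nothing.
It fails at once if the bottle is dropped or thrown (moves faster than 0.5 m/s with no finger on it) (contact force between the fingers and bottle below 0.1 N and linear speed of bottle above 0.5 m/s).
It also fails if it takes over 35 s, if anything falls off the work surface, if the arm or the gripper's body presses on something with over 40 N, if the wrist force passes 120 N, or if a joint passes its speed limit or range.

## Working session

There is one attempt and no reset: what is moved stays moved. The work goes in short steps, Python scripts to look and compute and a tool call to move; the robot and the scene stay as the last step left them, time stands still between calls to the robot, and variables do not carry over. Pictures are saved under pics/ and viewed, about 8 in all and at most 12, crops included, and the job is handed in when it is done.

Besides the shell and the picture viewer there is one more tool, called after "Request:" as name(argument=value, ...), one argument or row to a line, values as JSON. drive_tool: Moves the arm, as the interface text tells. Its arguments: {"type":"object","properties":{"increments":{"type":"array","items":{"type":"array","items":{"type":"number"}}},"force":{"type":"number"}},"required":["increments"]}

```bash
mkdir -p pics; python3 - <<'E'
from station import manip
import cv2,numpy as np
for n in("side","top"):
    im=manip.snapshot(n); cv2.imwrite(f"pics/{n}0.png",im[:,:,::-1]); c=manip.camera_model(n)
    print(n,np.round(c["mtx"],1).tolist(),c["k1"],np.round(c["cam_to_world"],3).tolist())
s=manip.sense(); print(s["t"],s["tcp_pos"],s["tool_rot"],s["finger_gap"])
E
```

```text
side [[471.3, 0.0, 248.3], [0.0, 471.3, 194.1], [0.0, 0.0, 1.0]] -0.13645960894177478 [[0.994, -0.062, 0.087, 0.377], [-0.107, -0.586, 0.803, -0.884], [0.001, -0.808, -0.59, 0.713], [0.0, 0.0, 0.0, 1.0]]
top [[462.6, 0.0, 259.5], [0.0, 462.6, 190.1], [0.0, 0.0, 1.0]] -0.14483741942028233 [[0.016, -0.997, 0.078, 0.386], [-1.0, -0.017, -0.02, 0.005], [0.021, -0.077, -0.997, 1.164], [0.0, 0.0, 0.0, 1.0]]
0.1 [0.20674193 0.58906645 0.20360857] [ 1.68102905e-01  9.85768935e-01 -9.46608249e-04 -3.51899712e-04] 1.0001455029886508
```

View pics/side0.png

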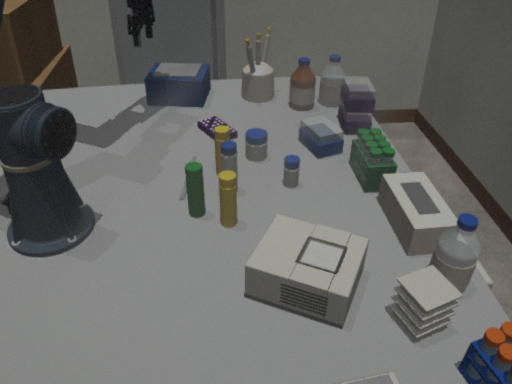

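View pics/top0.png

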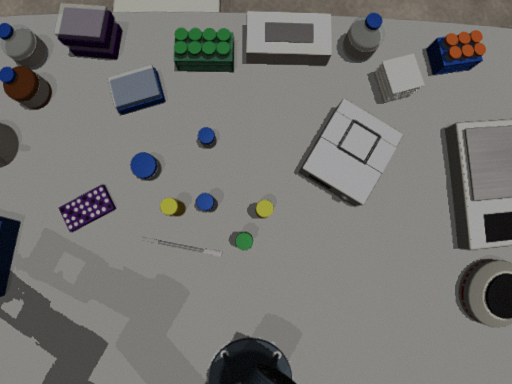

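```bash
cat > h.py <<'E'
from station import manip
import cv2,numpy as np
def ray(n,uv):
    c=manip.camera_model(n);K=np.array(c["mtx"],float);T=np.array(c["cam_to_world"])
    p=cv2.undistortPoints(np.array([[uv]],float),K,np.array([c["k1"],0,0,0,0.]))[0,0]
    return T[:3,3],T[:3,:3]@np.array([p[0],p[1],1])
def onz(n,uv,z):
    o,d=ray(n,uv);return o+d*(z-o[2])/d[2]
def pix(n,P):
    c=manip.camera_model(n);T=np.linalg.inv(np.array(c["cam_to_world"]));P=np.atleast_2d(P)@T[:3,:3].T+T[:3,3]
    return cv2.projectPoints(P,np.zeros(3),np.zeros(3),np.array(c["mtx"],float),np.array([c["k1"],0,0,0,0.]))[0][:,0]
def blue(im):
    h=cv2.cvtColor(im,cv2.COLOR_RGB2HSV);m=cv2.inRange(h,(105,150,60),(128,255,255))
    n,l,st,ce=cv2.connectedComponentsWithStats(m)
    return [(st[i],ce[i]) for i in range(1,n) if st[i][4]>40]
E
python3 - <<'E'
from h import *
t=cv2.imread("pics/top0.png");s=cv2.imread("pics/side0.png")
for nm,im in(("top",t),("side",s)):
    for st,ce in blue(im[:,:,::-1]): print(nm,st,ce.round(1),onz(nm,ce,.136 if nm=="top" else .13).round(4))
a=cv2.resize(t[90:215,290:415],None,fx=4.4,fy=4.4,interpolation=2)[:550,:400+150]
b=cv2.resize(s[120:235,160:310][:, :60+60],None,fx=2,fy=2,interpolation=2)
c=np.zeros((600,800,3),np.uint8);c[:a.shape[0],:a.shape[1]]=a;c[:b.shape[0],555:555+b.shape[1]]=b
cv2.imwrite("pics/crop.png",c)
E
```

```text
top [366  13  16  15 179] [373.8  20.1] [ 0.8767 -0.2815  0.136 ]
top [  0  23  11  15 133] [ 4.5 29.8] [0.8473 0.6129 0.136 ]
top [437  38  45  29 243] [455.6  56.9] [ 0.7951 -0.4822  0.136 ]
top [  0  67  14  15 165] [ 6.1 74. ] [0.7337 0.5945 0.136 ]
top [145  74  18  29  53] [156.3  91.8] [0.6874 0.2243 0.136 ]
top [198 128  16  16 195] [205.8 135.1] [0.5881 0.1076 0.136 ]
top [131 153  25  25 493] [142.9 164.8] [0.5184 0.2476 0.136 ]
top [196 193  18  18 232] [204.8 201.5] [0.4384 0.1058 0.136 ]
side [459 214  19  12 163] [468.2 219.5] [ 0.8945 -0.2232  0.13  ]
side [472 339  38  45 342] [490.1 362.1] [ 0.7717 -0.5444  0.13  ]
side [467 352  33  32 197] [480.5 368.6] [ 0.7517 -0.5522  0.13  ]
side [459 365  23  19 119] [468.7 375.6] [ 0.7286 -0.5602  0.13  ]
```

View pics/crop.png

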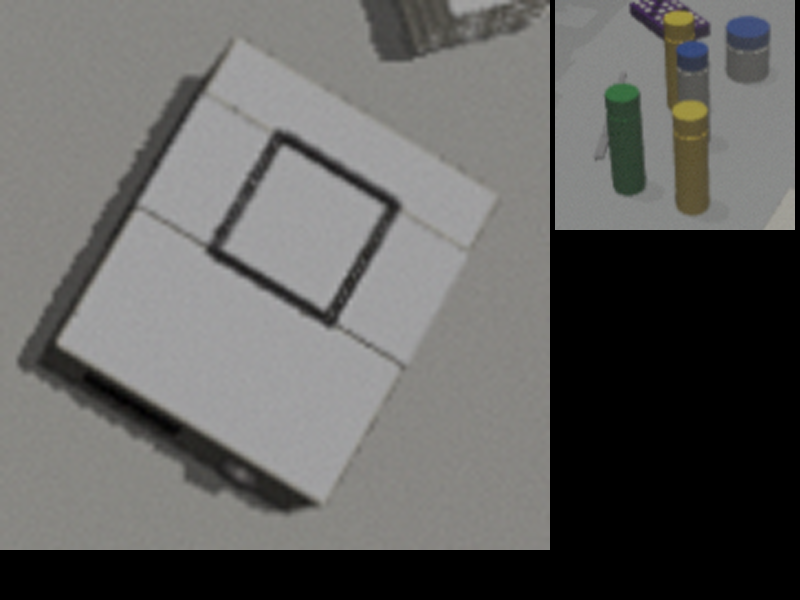

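The crop shows, at right, the tall white bottle with a blue cap at side (229,145), partly hidden by a yellow one. At left is the chiller: dark panel on the edge facing the robot, mouth framed by a dark square centred at about top (359,142).

Things that could be mistaken for it, in top-view pixels:
- **Squat jar:** (144,166).
- **Short bottle:** (207,137).
- **Yellow bottles:** (170,207) and (264,209).
- **Green bottle:** (244,241).

I choose the tall bottle at top (205,202).

```bash
python3 - <<'E'
from h import *
from scipy.spatial.transform import Rotation as R
def tri(a,b):
    (o,d),(p,e)=ray("top",a),ray("side",b)
    k=np.linalg.lstsq(np.c_[d,-e],p-o,rcond=None)[0];A=o+k[0]*d;B=p+k[1]*e;return ((A+B)/2).round(4),np.linalg.norm(A-B).round(4)
print("tall cap",tri((205,202),(229,146)))
cr=[(278,135),(398,205),(330,322),(212,250)]
W=np.array([onz("top",(u/4.4+290-.4,v/4.4+90-.4),.09) for u,v in cr]);c=W.mean(0)
print(W.round(4),"centre",c.round(4),"edges",np.linalg.norm(W-np.roll(W,-1,0),axis=1).round(4))
print("side pix of centre",pix("side",c))
h=(W[0]+W[1]-W[2]-W[3]);x=np.degrees(np.arctan2(h[1],h[0]));print("well x yaw deg",x)
b=[(233,38),(497,195),(322,500),(58,345)]
B=np.array([onz("top",(u/4.4+290-.4,v/4.4+90-.4),.09) for u,v in b]);print("box",B.round(4))
for p in[(170,207),(264,209),(244,241)]:print(onz("top",p,.134).round(3))
s=manip.sense();print(R.from_quat(s["tool_rot"]).as_matrix().round(3),s["tcp_pos"])
E
```

```text
tall cap (array([0.437 , 0.1055, 0.1346]), np.float64(0.0005))
[[ 0.6406 -0.2368  0.09  ]
 [ 0.6038 -0.303   0.09  ]
 [ 0.5387 -0.2647  0.09  ]
 [ 0.5764 -0.2002  0.09  ]] centre [ 0.5899 -0.2512  0.09  ] edges [0.0757 0.0756 0.0746 0.0739]
side pix of centre [[323.46192366 256.36667755]]
well x yaw deg -30.073353173285767
box [[ 0.6941 -0.2124  0.09  ]
 [ 0.611  -0.3588  0.09  ]
 [ 0.4426 -0.26    0.09  ]
 [ 0.5232 -0.1172  0.09  ]]
[0.425 0.184 0.134]
[ 0.424 -0.026  0.134]
[0.352 0.017 0.134]
[[-0.943  0.331 -0.001]
 [ 0.331  0.943 -0.002]
 [ 0.    -0.002 -1.   ]] [0.20674193 0.58906645 0.20360857]
```

Request:
drive_tool(
  increments=[
    [0,-8,-8,-1,0,0,0.14],
    [0,-11,-11,-2,0,0,0.28],
    [0,-14,-14,-3,0,0,0.42],
    [0,-17,-17,-3.5,0,0,0.56],
    [0,-20,-20,-3.5,0,0,0.7],
    [0,-23,-23,-3.5,0,0,0.84],
    [0,-26,-26,-3.5,0,0,0.98],
    [0,-29,-29,-3.5,0,0,1.1],
    [0,-32,-32,-3.5,0,0,1.234],
    [0,-35,-35,-3.5,0,0,1.234],
    [0,-37.8,-38,-3.5,0,0,1.234],
    [0,-37.8,-38,-3.5,0,0,1.234],
    [0,-37.8,-38,-3.5,0,0,1.234],
  ],
  force=40,
)

```text
t: 1.4
tcp_pos: [0.4376, 0.1052, 0.2392]
tool_rot: [0.708, 0.706, -0.0, -0.001]
force: [-0.5, 0.2, -0.2]
finger_gap: 1.001
```

```bash
python3 - <<'E'
from h import *
from scipy.spatial.transform import Rotation as R
im=manip.snapshot("side")
cv2.imwrite("pics/a1.png",cv2.resize(im[40:250,130:330,::-1],None,fx=2.5,fy=2.5,interpolation=2))
s=manip.sense();M=R.from_quat(s["tool_rot"]).as_matrix();print(s["t"],s["tcp_pos"],s["q"].round(2) if hasattr(s["q"],'round') else s["q"],M.round(3))
print("shift cm",(M.T@(np.array([.4375,.1055,.088])-s["tcp_pos"])*100).round(2))
E
```

```text
1.45 [0.4369847  0.10610426 0.23912968] [-0.01  0.24  1.81  0.    1.09 -0.01] [[ 0.002  1.    -0.002]
 [ 1.    -0.002  0.001]
 [ 0.001 -0.002 -1.   ]]
shift cm [-0.07  0.08 15.11]
```

View pics/a1.png

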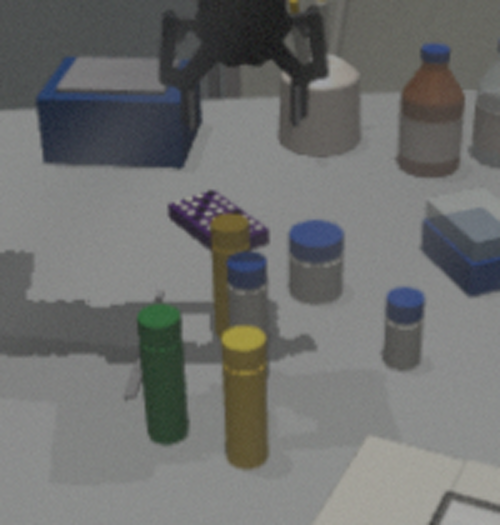

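The open jaws hang level over the tall bottle: fingers at crop (190,105) and (298,105), bottle cap at (247,268), both sides clear. Next I go down and close.

Request:
drive_tool(
  increments=[
    [0,0,0,4,0,0,0],
    [0,0,0,8,0,0,0],
    [0,0,0,11,0,0,0],
    [0,0,0,13.5,0,0,0],
    [0,0,0,15.1,0,0,0],
    [0,0,0,15.1,0,0,0],
    [0,0,0,15.1,0,0,0],
    [255,0,0,15.1,0,0,0],
    [255,0,0,15.1,0,0,0],
    [255,0,0,15.1,0,0,0],
    [255,0,0,15.1,0,0,0],
    [255,0,0,15.1,0,0,0],
    [255,0,0,15.1,0,0,0],
    [255,0,0,15.1,0,0,0],
    [255,0,0,15.1,0,0,0],
  ],
  force=40,
)

```text
t: 2.95
tcp_pos: [0.4381, 0.1058, 0.0895]
tool_rot: [0.708, 0.707, 0.0, 0.0]
force: [-0.7, 0.1, 5.7]
finger_gap: 0.448
```

Request:
drive_tool(
  increments=[
    [255,0,0,-2,0,0,0],
    [255,0,0,-5,0,0,0],
    [255,0,0,-9,0,0,0],
    [255,0,0,-13,0,0,0],
    [255,0,0,-17,0,0,0],
    [255,0,0,-19,0,0,0],
    [255,0,0,-19,0,0,0],
    [255,0,0,-19,0,0,0],
  ],
)

```text
t: 3.75
tcp_pos: [0.4369, 0.1058, 0.278]
tool_rot: [0.708, 0.707, -0.0, -0.0]
force: [-0.2, -0.7, -2.2]
finger_gap: 0.449
```

```bash
python3 - <<'E'
from h import *
from scipy.spatial.transform import Rotation as R
im=manip.snapshot("side")
cv2.imwrite("pics/a2.png",cv2.resize(im[0:240,120:360,::-1],None,fx=2.3,fy=2.3,interpolation=2))
s=manip.sense();M=R.from_quat(s["tool_rot"]).as_matrix();print(s["t"],s["tcp_pos"],s["finger_gap"],s["force"],M.round(3))
w=np.array([.5899,-.2512,0]);x=np.array([np.cos(np.radians(-30)),np.sin(np.radians(-30)),0])
print("shift cm to z .255",(M.T@(w-.003*x+[0,0,.255]-s["tcp_pos"])*100).round(2))
E
```

```text
3.8 [0.43630764 0.10580132 0.27709976] 0.4506409636831612 [-0.65962313  0.0745243  -2.75429303] [[ 0.001  1.    -0.003]
 [ 1.    -0.001  0.   ]
 [ 0.    -0.003 -1.   ]]
shift cm to z .255 [-35.53  15.15   2.16]
```

View pics/a2.png

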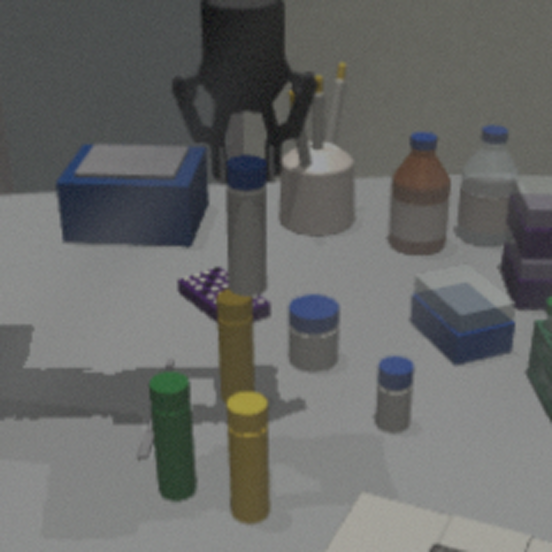

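The bottle hangs upright in the jaws: cap at crop (247,170), foot at (247,290). I carry it across at this height.

Request:
drive_tool(
  increments=[
    [255,-1.5,0.6,0,0,0,0],
    [255,-4,1.7,0,0,0,0],
    [255,-7.5,3.2,0,0,0,0],
    [255,-11.5,4.9,0,0,0,0],
    [255,-15.5,6.6,0,0,0,0],
    [255,-19.5,8.3,0,0,0,0],
    [255,-23.5,10,0,0,0,0],
    [255,-27.5,11.7,0,0,0,0],
    [255,-31,13.2,0,0,0,0],
    [255,-33.5,14.3,0,0,0,0],
    [255,-35,14.9,0.5,0,0,0],
    [255,-35.5,15.1,1,0,0,0],
    [255,-35.5,15.1,2,0,0,0],
    [255,-35.5,15.1,4,0,0,0],
    [255,-35.5,15.1,6,0,0,0],
    [255,-35.5,15.1,7,0,0,0],
    [255,-35.5,15.1,7,0,0,0],
    [255,-35.5,15.1,7,0,0,0],
  ],
)

```text
t: 5.6
tcp_pos: [0.5886, -0.2486, 0.2088]
tool_rot: [0.707, 0.707, 0.0, 0.0]
force: [0.1, 0.0, -1.5]
finger_gap: 0.452
```

```bash
python3 - <<'E'
from h import *
from scipy.spatial.transform import Rotation as R
im=manip.snapshot("side");t=manip.snapshot("top")
a=cv2.resize(im[110:330,220:400,::-1],None,fx=2.5,fy=2.5,interpolation=2);b=cv2.resize(t[80:220,290:410,::-1],None,fx=2.8,fy=2.8,interpolation=2)
c=np.zeros((560,790,3),np.uint8);c[:a.shape[0],:a.shape[1]]=a;c[:b.shape[0],452:452+b.shape[1]]=b
cv2.imwrite("pics/a3.png",c)
s=manip.sense();M=R.from_quat(s["tool_rot"]).as_matrix();print(s["t"],s["tcp_pos"],s["finger_gap"],s["force"],M.round(3))
p=s["tcp_pos"]
for z in(p[2]-.0885,p[2]+.0475):print("expected axis pix at z",z,pix("side",[p[0],p[1],z]),pix("top",[p[0],p[1],z]))
w=np.array([.5899,-.2512,0]);x=np.array([np.cos(np.radians(-30)),np.sin(np.radians(-30)),0])
print("shift cm",(M.T@(w-.003*x+[0,0,p[2]]-p)*100).round(2))
E
```

```text
5.7 [ 0.589152   -0.24930712  0.20976412] 0.44987891169825805 [ 0.22244799  0.00379134 -1.80350307] [[ 0.001  1.     0.002]
 [ 1.    -0.001 -0.001]
 [-0.001  0.002 -1.   ]]
expected axis pix at z 0.1212641220241655 [[324.50490761 243.56772653]] [[361.23643285 139.1820123 ]]
expected axis pix at z 0.2572641220241655 [[332.28685642 183.94836637]] [[377.18369432 126.73339671]]
shift cm [-0.04 -0.18 -0.  ]
```

View pics/a3.png

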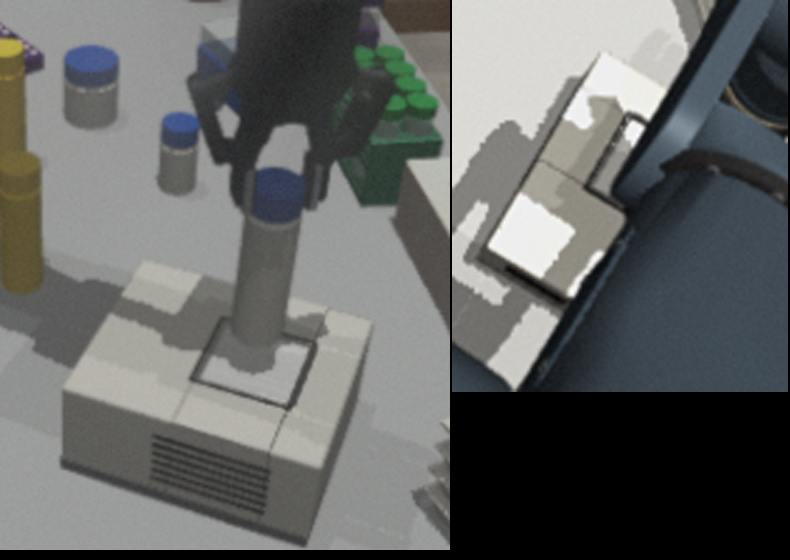

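The picture shows the bottle upright over the mouth. Its foot is at about crop (259,333), which is side (323.6,243), against (324.5,243.6) predicted, so it lines up within about 2 mm. I push down.

Request:
drive_tool(
  increments=[
    [255,0,-0.2,1,0,0,0],
    [255,0,-0.2,2,0,0,0],
    [255,0,-0.2,3,0,0,0],
    [255,0,-0.2,3.6,0,0,0],
    [255,0,-0.2,4.2,0,0,0],
    [255,0,-0.2,4.8,0,0,0],
    [255,0,-0.2,5.4,0,0,0],
    [255,0,-0.2,6,0,0,0],
    [255,0,-0.2,6.6,0,0,0],
    [255,0,-0.2,7.2,0,0,0],
    [255,0,-0.2,7.8,0,0,0],
    [255,0,-0.2,8.4,0,0,0],
    [255,0,-0.2,9,0,0,0],
    [255,0,-0.2,9.4,0,0,0],
    [255,0,-0.2,9.7,0,0,0],
    [255,0,-0.2,10,0,0,0],
    [255,0,-0.2,10,0,0,0],
    [255,0,-0.2,10,0,0,0],
  ],
)

```text
t: 7.5
tcp_pos: [0.5861, -0.2491, 0.1083]
tool_rot: [0.707, 0.707, -0.0, -0.0]
force: [-0.2, 0.3, -2.0]
finger_gap: 0.449
```

Request:
drive_tool(
  increments=[
    [255,0,0,0.2,0,0,0],
    [255,0,0,0.4,0,0,0],
    [255,0,0,0.5,0,0,0],
    [255,0,0,0.6,0,0,0],
    [255,0,0,0.6,0,0,0],
  ],
)

```text
t: 8.0
tcp_pos: [0.5864, -0.2492, 0.1024]
tool_rot: [0.707, 0.707, -0.0, -0.0]
force: [-1.1, 0.0, -2.2]
finger_gap: 0.451
```

Request:
drive_tool(
  increments=[
    [255,0,0,0.1,0,0,0],
    [255,0,0,0.15,0,0,0],
    [255,0,0,0.15,0,0,0],
  ],
)

```text
t: 8.3
tcp_pos: [0.5866, -0.2495, 0.1016]
tool_rot: [0.707, 0.707, -0.0, 0.0]
force: [-1.6, 1.2, 3.1]
finger_gap: 0.449
```

Request:
drive_tool(
  increments=[
    [255,0,0,0.05,0,0,0],
    [255,0,0,0.1,0,0,0],
    [255,0,0,0.1,0,0,0],
  ],
)

```text
t: 8.6
tcp_pos: [0.5867, -0.2497, 0.1016]
tool_rot: [0.707, 0.707, -0.0, 0.001]
force: [-2.9, 0.8, 7.8]
finger_gap: 0.453
```

```bash
python3 - <<'E'
from h import *
im=manip.snapshot("side")
cv2.imwrite("pics/a4.png",cv2.resize(im[140:330,230:390,::-1],None,fx=3,fy=3,interpolation=2))
s=manip.sense();print(s["t"],s["tcp_pos"],s["force"])
E
```

```text
8.65 [ 0.58669531 -0.24963439  0.10161672] [-2.51352103  0.78478033  8.55069016]
```

View pics/a4.png

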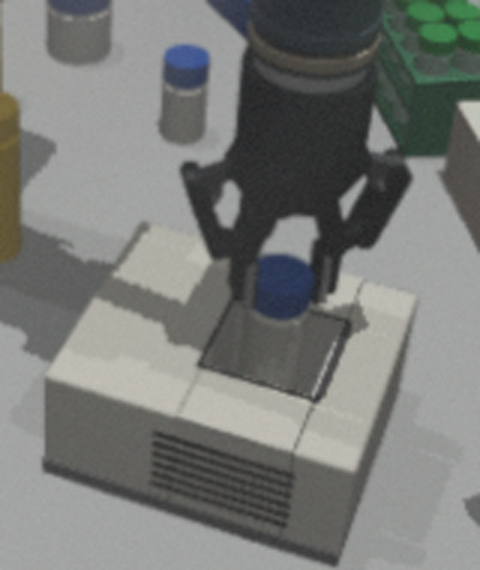

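The bottle sits deep in the mouth (cap at crop (283,285)) and the wrist force rose at the expected height: it is on the floor. I ease the preload, open, then retreat upward.

Request:
drive_tool(
  increments=[
    [255,0,0,-0.05,0,0,0],
    [255,0,0,-0.1,0,0,0],
    [120,0,0,-0.1,0,0,0],
    [100,0,0,-0.1,0,0,0],
    [80,0,0,-0.1,0,0,0],
    [40,0,0,-0.1,0,0,0],
    [0,0,0,-0.1,0,0,0],
    [0,0,0,-0.1,0,0,0],
    [0,0,0,-0.1,0,0,0],
    [0,0,0,-0.1,0,0,0],
  ],
  force=20,
)

```text
t: 9.65
tcp_pos: [0.5865, -0.2493, 0.1011]
tool_rot: [0.707, 0.707, 0.0, 0.0]
force: [-0.2, -0.8, -0.4]
finger_gap: 0.999
```

Request:
drive_tool(
  increments=[
    [0,0,0,-1,0,0,0],
    [0,0,0,-3,0,0,0],
    [0,0,0,-6,0,0,0],
    [0,0,0,-10,0,0,0],
    [0,0,0,-13,0,0,0],
    [0,0,0,-15,0,0,0],
    [0,0,0,-15,0,0,0],
    [0,0,0,-15,0,0,0],
  ],
)

```text
t: 10.45
tcp_pos: [0.5862, -0.2491, 0.2512]
tool_rot: [0.707, 0.707, 0.0, 0.0]
force: [0.1, -0.1, -0.0]
finger_gap: 1.002
```

```bash
python3 - <<'E'
from h import *
im=manip.snapshot("side")
cv2.imwrite("pics/a5.png",cv2.resize(im[140:330,230:390,::-1],None,fx=3,fy=3,interpolation=2))
s=manip.sense();print(s["t"],s["tcp_pos"],s["force"],s["finger_gap"])
print(pix("side",[.5873,-.2497,.148]),pix("side",[.5873,-.2497,.09]))
for st,ce in blue(im):print(st,ce)
E
```

```text
10.5 [ 0.58563402 -0.24876906  0.250024  ] [ 0.33927427 -0.22208137 -1.06465733] 1.0016315388710595
[[325.01476318 232.95546063]] [[321.97588841 255.93822947]]
[459 214  19  12 164] [468.15243902 219.43292683]
[317 230  15   7  43] [325.13953488 233.86046512]
[460 340  50  44 751] [482.11185087 366.24633822]
```

View pics/a5.png

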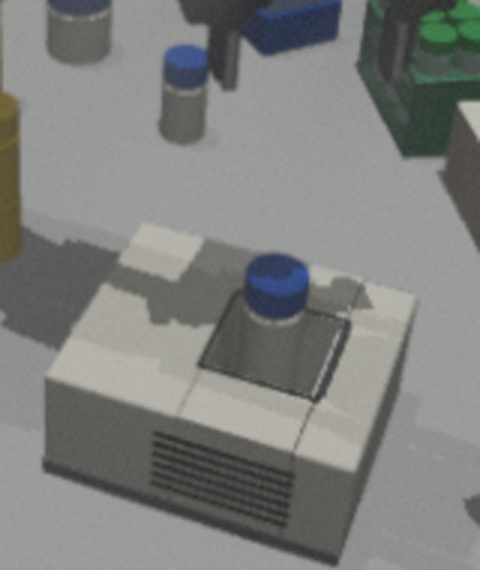

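The bottle stands upright, cap at crop (277,270), which is a few pixels toward the chiller's front: the flap has pushed it slightly. I wait briefly and check numerically that it is still.

Request:
drive_tool(
  increments=[
    [0,0,0,0,0,0,0],
    [0,0,0,0,0,0,0],
    [0,0,0,0,0,0,0],
    [0,0,0,0,0,0,0],
    [0,0,0,0,0,0,0],
  ],
)

```text
t: 11.0
tcp_pos: [0.5864, -0.2493, 0.2507]
tool_rot: [0.707, 0.707, -0.0, -0.0]
force: [-0.1, -0.7, 0.1]
finger_gap: 0.999
```

```bash
python3 - <<'E'
from h import *
im=manip.snapshot("side");a=cv2.imread("pics/a5.png");b=cv2.resize(im[140:330,230:390,::-1],None,fx=3,fy=3,interpolation=2)
print("diff around bottle",np.abs(a[240:400,200:350].astype(int)-b[240:400,200:350]).mean(),"table",np.abs(a[420:560,380:].astype(int)-b[420:560,380:]).mean())
print("cap top ->",onz("side",(322.3,230),.148),"vs well .5899 -.2512")
print(manip.sense()["force"]);print(manip.sign_off())
E
```

```text
diff around bottle 1.586638888888889 table 1.397309523809524
cap top -> [ 0.58424446 -0.24095661  0.148     ] vs well .5899 -.2512
[ 0.01004566 -0.45385428  1.04958995]
the job is handed in; nothing more can be done
None
```

The tall slim bottle is standing on the floor of the well, and I handed the job in at about 11 s of the 35 s allowed. I gripped it near its cap, carried it over the chiller, pushed it straight down through the flap, let go and moved the gripper up 15 cm.

- **Fully home:** the wrist force rose about 12 mm higher than where I picked it up from the table, which matches the floor of the well. I pressed to about 8 N, then eased off before opening the fingers.
- **Position after release:** in the last picture it stands upright and does not move over half a second. Its cap is about 12 mm from the well's axis, against the 30 mm allowed. The flap seems to have pushed it a few millimetres toward the chiller's front after I let go.
- **Robot clear:** the fingers are open and the force reading is about zero.
- **Not measured:** I had no reading of the flap angle. At that position I would expect about 1.1 to 1.2 rad, against the 0.9 required.

No check failed. The only disagreement was that small sideways shift from where I had aimed.

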